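# Fetch the charcoal caddy from under the shelf and hold it out level

## Task

Slide the wooden caddy along the desk, out of the low shelf it is stored in, until it is wholly clear of the shelf; only then lift it, with the things in it, at least 12 cm above the desk and hold it out level and still for the artist to pick from. Keep it level all the way, spill nothing, and leave the other things on the desk and on the shelf where they are. Finish while still holding the caddy in the air: do not put it down or let go.

Things in the scene. Friction and masses are not known exactly. Their poses are not given: they have to be found in the camera images.
- caddy: Open plywood carrying caddy, loose, 0.32 to 0.5 kg. 200 long (its x) x 110 wide (y); floor 6 thick, side walls 35 high, end panels 10 thick, 85 high; a carrying bar joins the panels along x over the middle, a pull tab stands out of the -x panel. Origin: centre of underside, z up. Starts in the shelf's lane within 2 degrees of its line, that panel 45 to 65 mm out of the mouth.
- caddy_tab (a point): Middle of the pull tab: a wooden block 40 long (x, outwards from the panel), 16 wide (y), 26 high, from 52 to 78 mm above the caddy's underside. The point is 22 mm outside the panel, 122 mm from the caddy's origin towards -x, 65 mm up. Can be pinched from above across its width. Axes as the caddy's.
- caddy_bar (a point): Middle of the carrying bar, over the caddy's origin and 75 mm above its underside: bar 180 long (x), 16 wide (y), 20 high, top 85 mm up. With nothing tall inside, the fingers can straddle it from above; it is close to the centre of mass. Axes as the caddy's.
- riser: Low dark wooden desk shelf, fixed, 220 deep (its x) x 160 wide (its y) x 125 high; board on top 15 thick, its underside 110 above the desk; side walls 15 thick, so the lane between them is 130 wide; closed at the back (+x), open at the front (-x), where the caddy comes out. Origin: centre of its footprint on the desk, z up. Its -x points roughly to the robot's right (world -y).
- riser_mouth (a point): Middle of the shelf's front edge at desk height, 110 mm from its origin towards -x. The caddy is wholly out when its +x end (100 mm from its origin) has passed this edge.
- pot: Small round glass pot with lid, diameter 38, height 40, 60 g, loose and upright in the caddy's +x half. Origin: centre of underside.
- charcoal: Black charcoal block 64 x 16 x 14, 25 g, loose, lying on the caddy's floor in the -x half. Origin: centre of underside.
- eraser: White eraser 42 x 24 x 13, 30 g, loose, lying on the caddy's floor in the -x half. Origin: centre of underside.
- bottle: Bystander: upright paint bottle, diameter 44, height 105, on the desk beside the way out, about 140 mm from the middle of the lane on the shelf's -y side. Origin: centre of underside.
- tin: Bystander: open brass tin, diameter 68, height 45, on the desk beside the way out, about 145 mm from the middle of the lane on the shelf's +y side. Origin: centre of underside.
- case: Bystander: flat closed wooden case 90 x 110 x 35, lying on top of the shelf towards its back. Origin: centre of underside.
- block: Bystander: dark block 100 x 60 x 28 on the desk, to the robot's right. Origin: centre of underside.
- jar: Bystander: closed amber glass jar, diameter 68, height 85, on the desk, to the robot's right. Origin: centre of underside.
- roller: Bystander: black ink roller with wooden handle, 90 wide, 140 long, 32 high, lying on the desk to the robot's left. Origin: on the desk under the middle of the roll.

How it is judged:
By the outcome, as a careful person would: the job done as asked, in the order asked, and still so for the second after the job is handed in, while the arm keeps its last pose, push and grip.
It also fails if it takes over 48 s, if anything falls off the work surface, if the arm or the gripper's body presses on something with over 40 N, if the wrist force passes 120 N, or if a joint passes its speed limit or range.

## Robot

A 6-joint arm with a two-finger parallel gripper is mounted at the origin on the work surface. World frame = base frame: x ahead of the robot, y to its left, z up, the work surface at z = 0. Lengths are in mm, angles in rad, forces in N, time in s.
With the tool pointing down it reaches from about 325 to 875 mm from the base axis. Payload 4.4 kg.
Tool frame: the origin (TCP) lies on the centre line of the jaws, within the pads' length; the fingertips stand ahead of it and the grasp point (between the pads) lies 6 mm ahead of it (ctrl.tcp_to_tips is the z of the fingertips in the tool frame, in mm); z points along the fingers, y is the direction in which the jaws open and shut (so a half turn about z gives the same grasp; the last joint's range is limited). The gripper opens to 85 mm and grips with 20 to 120 N. Pads are 22 mm wide; open, the fingers measure 114 mm over their backs; the gripper's body (76 mm by 85 mm) begins 54 mm behind the grasp point. The pads swing forward as they close: fully open they stand 13 mm farther back than shut.
Start: joints at [-1.454, 0.207, 1.542, -0, 1.393, -0.15], TCP at [152.138, -554.51, 256.282] pointing down, gripper open.
Joint ranges: [-2.73, 2.73], [-0.86, 2.22], [0.23, 2.46], [-1.11, 4.25], [0.08, 2.63], [-2.82, 2.82]. Speed limits (rad/s): [2.79, 2.79, 3.14, 3.14, 3.14, 3.14].

## Interface

Orientations are given as a 3x3 rotation matrix whose columns are the frame's x, y, z axes.
In Python, from plant import ctrl, sensors, optics gives the robot as it stands. Calls block until the motion is done:
- ctrl.move_ptp(position, orientation): joint-space move of the TCP to a pose.
- ctrl.move_l(position, rot=None, vel=150, threshold=None): straight line of the TCP; rot=None keeps the orientation; vel is the mean speed in mm/s. With threshold (N) it stops when the force on the tool has changed by that much, and returns True; else False.
- ctrl.set_joints(angles): joint-space move.
- ctrl.gripper_to(opening, force=None): finger opening in mm; force is the grip in N (None keeps the last); returns when the fingers have stopped.
- ctrl.hold(seconds).
- ctrl.solve_ik(position, orientation): joint angles nearest the present ones, or None.
- sensors.read_state(): the state.
- optics.grab_frame(name): name is "scene" or "top" or "wrist"; returns (picture, depth): 400x640x3 uint8, red, green, blue; 400x640 float32, mm along the optical axis (not along the pixel's ray), 0 where there is no reading.
- optics.camera_params(name): a dict with "mtx" (3x3 intrinsics, pixels), "k1" (the pictures are not rectified: a ray, as slopes to the right and down, at radius r is drawn at 1 + k1 r^2 times it, then the intrinsics apply), "R" (3x3) and "t" (3): a world point X has camera coordinates R X + t; the wrist camera has in their place "T_tool_cam" (4x4, takes a point from camera to tool coordinates, whose origin is the TCP and whose axes are the flange's). Camera axes: x right, y down, z forward; pixel columns grow to the right and rows downward; lengths in mm; the calibration is good to about 2 mm. A picture is of the moment at which its call begins: read the wrist's pose just before it. camera_params takes no time and is no camera call.
A pose or a line that the arm cannot do raises ctrl.MotionError and nothing moves.
- ctrl.finish_job(): hands the job in, once; it reports no verdict.
The state is a dict: "t": time; "q": joint angles; "qvel": joint speeds; "tau": joint torques, N m; "eef_pos": TCP position; "eef_rot": TCP orientation; "force": force on the tool from outside, world axes, zero at the start; "wrist_torque": the same for the moment, N m; "grip_width": finger opening in mm.
Only numpy, scipy, OpenCV 4.12 (cv2) and the standard library are available. Lean on these libraries where they do the work, as an engineer would, in place of code of your own. Each camera call takes 0.05 s, during which the arm holds its last target.

## Working session

There is one attempt and no reset: what is moved stays moved. The work goes in short steps, each a Python script; the robot and the scene stay as the last script left them, time stands still between calls to the robot, and variables do not carry over. Pictures are saved under pics/ and viewed, and the job is handed in when it is done.

```bash
ls; mkdir -p pics
python3 - <<'E'
from plant import ctrl,sensors,optics
import cv2
print(sensors.read_state()['t'],ctrl.tcp_to_tips)
import numpy as np
for n in("scene","top","wrist"):
    p,d=optics.grab_frame(n); cv2.imwrite(f'pics/{n}0.png',p[:,:,::-1]); np.save(f'pics/{n}0_d.npy',d); print(n,optics.camera_params(n),(d>0).mean())
E
```

```text
pics
0.0 25.0
scene {'mtx': array([[438.39911465,   0.        , 316.43673184],
       [  0.        , 438.39911465, 202.56063567],
       [  0.        ,   0.        ,   1.        ]]), 'k1': -0.07809954402626201, 'R': array([[ 0.42847051,  0.90354791, -0.00376876],
       [ 0.74369568, -0.35502987, -0.56645434],
       [-0.51315666,  0.23990617, -0.82408451]]), 't': array([-280.59410603, -357.26843606, 1423.39211271])} 0.996234375
top {'mtx': array([[388.99658589,   0.        , 321.6741821 ],
       [  0.        , 388.99658589, 200.60146615],
       [  0.        ,   0.        ,   1.        ]]), 'k1': -0.03939164424327866, 'R': array([[ 0.02312562, -0.99941154,  0.02533344],
       [-0.98010413, -0.02766101, -0.19654709],
       [ 0.19713218, -0.02028414, -0.98016706]]), 't': array([  10.06307617,  578.03409125, 1067.72792507])} 0.996078125
wrist {'mtx': array([[328.57084993,   0.        , 325.53287274],
       [  0.        , 328.57084993, 198.16653641],
       [  0.        ,   0.        ,   1.        ]]), 'k1': 0.019265791828460246, 'T_tool_cam': array([[-3.57913150e-04, -9.66494452e-01, -2.56687253e-01,
         6.50782621e+01],
       [ 9.99999912e-01, -4.01750501e-04,  1.18340554e-04,
         7.02640463e-03],
       [-2.17499721e-04, -2.56687188e-01,  9.66494511e-01,
        -1.18136816e+02],
       [ 0.00000000e+00,  0.00000000e+00,  0.00000000e+00,
         1.00000000e+00]])} 0.996046875
```

View pics/scene0.png

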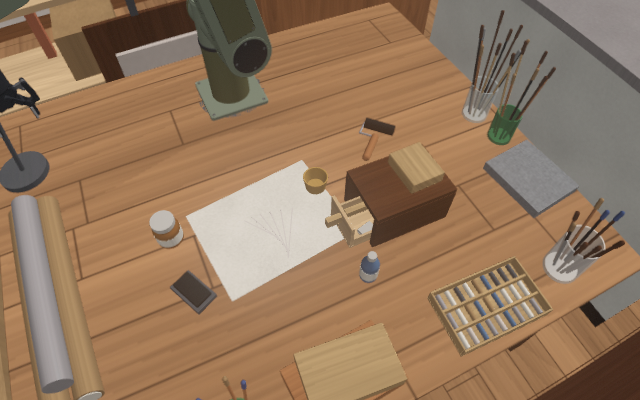

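View pics/top0.png

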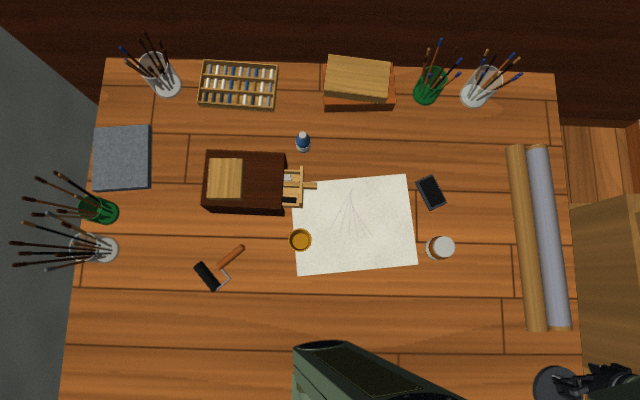

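View pics/wrist0.png

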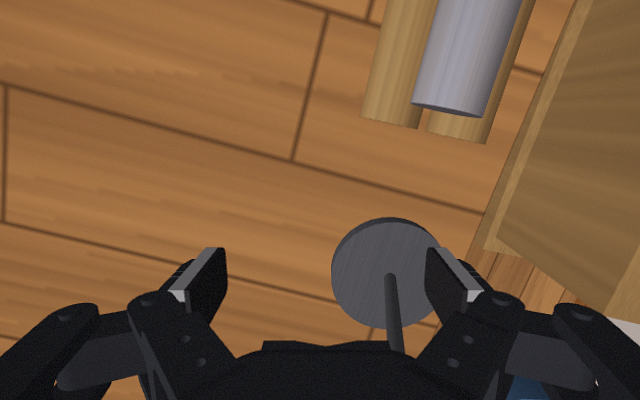

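The top view shows the shelf at about (245,183), with the caddy sticking out to the right, its tab tip near (315,185), the bottle at (303,142) and the tin at (300,240). I'll deproject these pixels next.

```bash
cat > h.py <<'E'
from plant import ctrl,sensors,optics
import cv2,numpy as np
def world(n,d,pose=None):
    c=optics.camera_params(n);K=c['mtx']
    v,u=np.mgrid[0:400,0:640]
    p=np.stack([u,v],-1).reshape(-1,1,2).astype(float)
    s=cv2.undistortPoints(p,K,np.array([c['k1'],0,0,0,0.])).reshape(400,640,2)
    X=np.dstack([s*d[...,None],d])
    if n=='wrist':
        T=c['T_tool_cam'];X=X@T[:3,:3].T+T[:3,3]
        return X@np.array(pose[1]).T+np.array(pose[0])
    return (X-c['t'])@c['R']
def grab(n):
    s=sensors.read_state();p,d=optics.grab_frame(n)
    return p,d,world(n,d,(s['eef_pos'],s['eef_rot']))
def rect(P):
    r=cv2.minAreaRect(P[:,:2].astype(np.float32));return r,cv2.boxPoints(r).round(1).tolist()
E
python3 - <<'E'
from h import *
p=cv2.imread('pics/top0.png');d=np.load('pics/top0_d.npy');W=world('top',d)
def reg(u0,u1,v0,v1,z0,z1):
    P=W[v0:v1,u0:u1].reshape(-1,3);m=(P[:,2]>z0)&(P[:,2]<z1);return P[m]
P=reg(195,325,140,225,115,135);print('riser top',len(P),rect(P),P[:,2].mean())
P=reg(195,325,140,225,150,170);print('case',rect(P),P[:,2].mean())
P=reg(303,325,170,200,60,95);print('tab',rect(P),P[:,2].mean())
P=reg(283,325,165,215,65,100);print('caddy hi',rect(P),P[:,2].mean())
P=reg(290,315,128,155,30,120);print('bottle',rect(P),P[:,2].max())
P=reg(285,315,225,255,30,60);print('tin',rect(P),P[:,2].max())
P=reg(400,500,0,380,-20,20);print('desk z',np.median(P[:,2]))
cv2.imwrite('pics/crop.png',cv2.resize(p[120:260,180:340],None,fx=5,fy=4.2,interpolation=cv2.INTER_CUBIC))
ps=cv2.imread('pics/scene0.png');cv2.imwrite('pics/crop2.png',cv2.resize(ps[140:290,300:470],None,fx=4.5,fy=4,interpolation=cv2.INTER_CUBIC))
E
```

```text
riser top 3118 (((620.8935546875, 244.15489196777344), (219.2563934326172, 162.184326171875), 88.87139892578125), [[537.7000122070312, 136.10000610351562], [699.7999877929688, 133.0], [704.0999755859375, 352.20001220703125], [542.0, 355.3999938964844]]) 125.78523448925006
case (((611.8179931640625, 285.62799072265625), (109.82052612304688, 89.31591033935547), 0.5144886374473572), [[556.5, 329.79998779296875], [557.2999877929688, 240.5], [667.0999755859375, 241.5], [666.2999877929688, 330.79998779296875]]) 160.56896051755467
tab (((636.2993774414062, 61.91215515136719), (50.86359405517578, 37.50294494628906), 2.0059139728546143), [[610.2000122070312, 79.80000305175781], [611.5, 42.29999923706055], [662.4000244140625, 44.099998474121094], [661.0999755859375, 81.5]]) 76.56812167692006
caddy hi (((619.8938598632812, 87.16989135742188), (80.5625991821289, 83.04131317138672), 46.272396087646484), [[562.0, 86.80000305175781], [622.0999755859375, 29.399999618530273], [677.7000122070312, 87.5999984741211], [617.7000122070312, 145.0]]) 82.40660337672601
bottle (((757.45654296875, 85.30580139160156), (39.04084777832031, 43.803348541259766), 12.635974884033203), [[733.5999755859375, 102.4000015258789], [743.2000122070312, 59.70000076293945], [781.2999877929688, 68.19999694824219], [771.7000122070312, 110.9000015258789]]) 109.97728923928277
tin (((464.8067626953125, 85.55033874511719), (65.47239685058594, 64.50505065917969), 47.32292556762695), [[418.8999938964844, 83.30000305175781], [466.29998779296875, 39.599998474121094], [510.70001220703125, 87.80000305175781], [463.29998779296875, 131.5]]) 51.08846617337969
desk z 1.0366853828749125
```

View pics/crop.png

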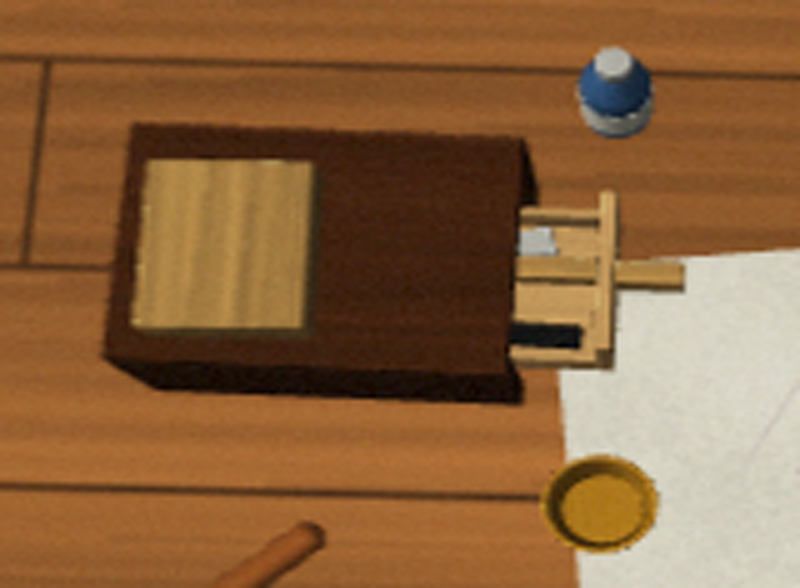

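View pics/crop2.png

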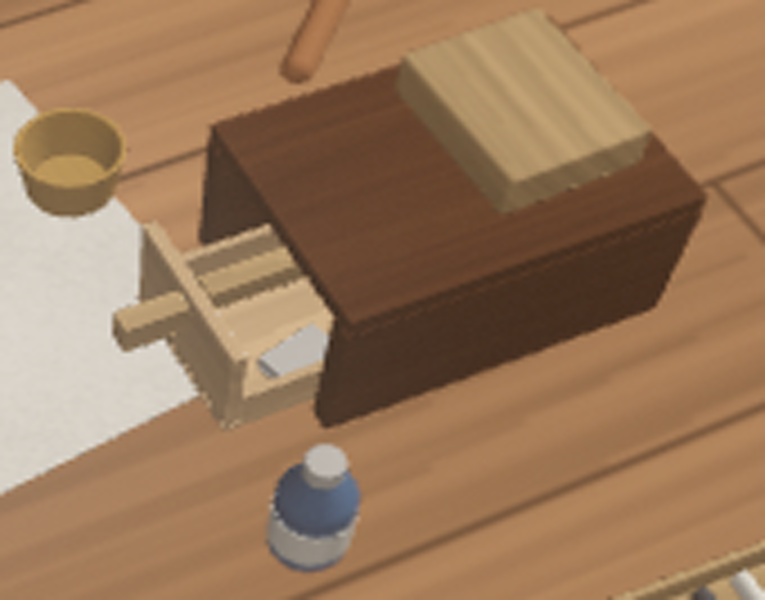

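Run:
```python
from h import *
s=sensors.read_state();print(np.round(s['eef_rot'],3),s['t'])
d=np.load('pics/top0_d.npy');W=world('top',d)
P=W[160:215,283:325].reshape(-1,3)
T=P[(P[:,2]>72)&(P[:,2]<90)&(P[:,1]<68)];print(len(T),T.min(0),T.max(0),rect(T))
B=P[(P[:,2]>72)&(P[:,2]<95)&(abs(P[:,0]-637)<14)]
vx,vy,x0,y0=cv2.fitLine(B[:,:2].astype(np.float32),cv2.DIST_L2,0,.01,.01).ravel();print(vx/vy,x0+(60-y0)*vx/vy)
th=0.0195
R=lambda th:np.array([[-np.sin(th),-np.cos(th),0],[-np.cos(th),np.sin(th),0],[0,0,-1.]])
for pos in([633,40,250],[636,60,71],[634,-110,71],[630,10,81],[630,10,230],[630,10,300]):
    q=ctrl.solve_ik(np.array(pos),R(th)); print(pos,q if q is None else np.round(q,2))
    q=ctrl.solve_ik(np.array(pos),R(th)*[-1,-1,1]); print(pos,q if q is None else np.round(q,2))
```

```text
[[ 0.964  0.265 -0.   ]
 [ 0.265 -0.964  0.002]
 [ 0.    -0.002 -1.   ]] 0.15
53 [611.49483382  42.44596962  73.75221826] [627.27613754  65.66572315  84.2745884 ] (((619.2948608398438, 54.05833435058594), (15.784453392028809, 23.07459831237793), 0.6055179238319397), [[611.2999877929688, 65.5], [611.5, 42.400001525878906], [627.2999877929688, 42.599998474121094], [627.0999755859375, 65.69999694824219]])
-0.034500763 630.2038
[633, 40, 250] None
[633, 40, 250] [-0.07  0.34  1.39 -0.    1.41 -0.05]
[636, 60, 71] None
[636, 60, 71] [-0.04  0.53  1.51 -0.    1.1  -0.02]
[634, -110, 71] None
[634, -110, 71] [-0.31  0.54  1.5  -0.    1.1  -0.29]
[630, 10, 81] None
[630, 10, 81] [-0.12  0.51  1.53 -0.    1.1  -0.1 ]
[630, 10, 230] None
[630, 10, 230] [-0.12  0.34  1.43 -0.    1.37 -0.1 ]
[630, 10, 300] None
[630, 10, 300] [-0.12  0.29  1.34 -0.    1.5  -0.1 ]
```

```bash
cat >> h.py <<'E'
def R(th): # tool x along caddy +x; caddy +x = (sin-ish th, cos th); th rotates towards world +x
    s,c=np.sin(th),np.cos(th)
    x=np.array([s,c,0]);z=np.array([0,0,-1.]);return np.stack([x,np.cross(z,x),z],1)
E
python3 - <<'E'
from h import *
ctrl.move_ptp(np.array([619,0,270.]),R(0.0))
p,d,W=grab('wrist');cv2.imwrite('pics/w1.png',p[:,:,::-1]);np.save('pics/w1W.npy',W)
s=sensors.read_state();print(s['t'],s['eef_pos'])
p,d,W=grab('top');cv2.imwrite('pics/t1.png',p[:,:,::-1])
E
```

```text
2.7667 [618.95091869  -1.05724839 269.95214741]
```

View pics/w1.png

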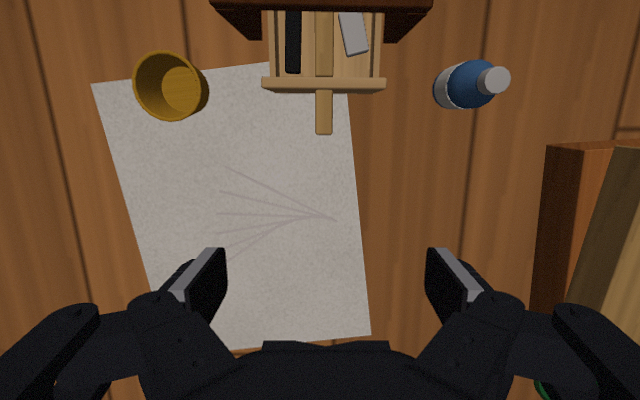

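The wrist view shows the tab at columns 316–332 and rows 90–134, the panel at row 83 (cols 262–386), the charcoal at (293,42), the eraser at (353,33), and the shelf's front edge at the top.

Run:
```python
from h import *
W=np.load('pics/w1W.npy')
T=W[93:132,312:336].reshape(-1,3);T=T[(T[:,2]>70)&(T[:,2]<86)];print('tab',rect(T),T[:,2].mean())
P=W[76:94,255:392].reshape(-1,3);P=P[(P[:,2]>79)&(P[:,2]<92)];print('panel',len(P),rect(P),P[:,2].mean())
B=W[10:75,312:338].reshape(-1,3);B=B[(B[:,2]>79)&(B[:,2]<95)];print('bar',rect(B),B[:,2].mean())
A=W[0:15,215:435].reshape(-1,3);A=A[(A[:,2]>105)&(A[:,2]<135)];print('riser',rect(A))
for v in range(86,142,4): print(v,W[v,324].round(1))
```

```text
tab (((617.5696411132812, 62.30638122558594), (33.54524230957031, 15.798019409179688), 89.74066925048828), [[609.5999755859375, 45.599998474121094], [625.4000244140625, 45.5], [625.5, 79.0], [609.7000122070312, 79.0999984741211]]) 78.38642771914873
panel 1561 (((617.7942504882812, 85.92752075195312), (14.032584190368652, 109.58021545410156), 89.74820709228516), [[563.0, 79.19999694824219], [672.5999755859375, 78.69999694824219], [672.5999755859375, 92.69999694824219], [563.0, 93.19999694824219]]) 85.06424691718787
bar (((618.2932739257812, 118.17022705078125), (48.045108795166016, 15.479190826416016), 89.3356704711914), [[610.2999877929688, 94.19999694824219], [625.7999877929688, 94.0999984741211], [626.2999877929688, 142.10000610351562], [610.7999877929688, 142.3000030517578]]) 85.40511180276862
riser (((615.7059326171875, 137.20382690429688), (5.741860866546631, 159.9582061767578), 89.40596771240234), [[535.7000122070312, 135.1999969482422], [695.7000122070312, 133.5], [695.7000122070312, 139.1999969482422], [535.7999877929688, 140.89999389648438]])
86 [618.1  84.4  85.9]
90 [618.1  81.5  78.2]
94 [618.1  78.1  78.8]
98 [618.1  74.7  77.8]
102 [618.1  71.3  78.5]
106 [618.   67.8  78.2]
110 [618.   64.3  78.3]
114 [618.   60.8  77.5]
118 [618.   57.2  78.7]
122 [618.   53.7  79.4]
126 [618.   50.2  79.5]
130 [618.   46.4  77.5]
134 [618.   42.7  76.4]
138 [617.7  33.1   1.8]
```

Run:
```python
from h import *
th=0.007
ctrl.gripper_to(50,force=40)
ctrl.move_l(np.array([617.7,58,120.]),R(th),vel=150)
ctrl.move_l(np.array([617.7,58,71.]),vel=60,threshold=5) and print('contact!')
s=sensors.read_state();print(s['eef_pos'],s['force'])
ctrl.gripper_to(0,force=40)
s=sensors.read_state();print(s['t'],s['eef_pos'],s['force'],s['wrist_torque'],s['grip_width'])
p,d,W=grab('wrist');cv2.imwrite('pics/w2.png',p[:,:,::-1])
p,d,W=grab('scene');cv2.imwrite('pics/s2.png',cv2.resize(p[140:290,270:470,::-1],None,fx=4,fy=4))
```

```text
[618.12838745  57.96717996  71.38047876] [ 0.91363749 -0.26623045  0.42568502]
5.85 [618.04465585  57.92973698  71.63116209] [-0.87865048 -0.76859203  3.08521943] [-0.05391995  0.12421994  0.16209688] 15.41500781452205
```

View pics/w2.png

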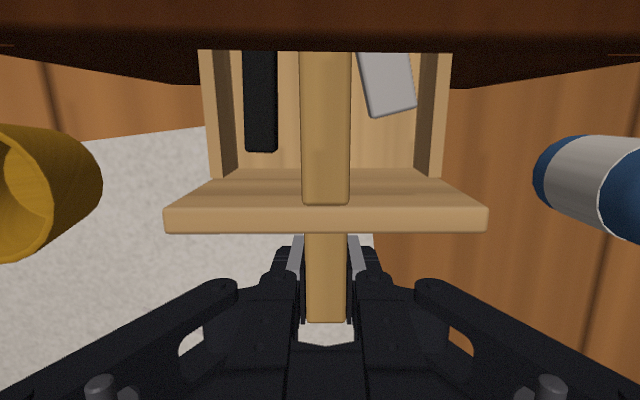

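View pics/s2.png

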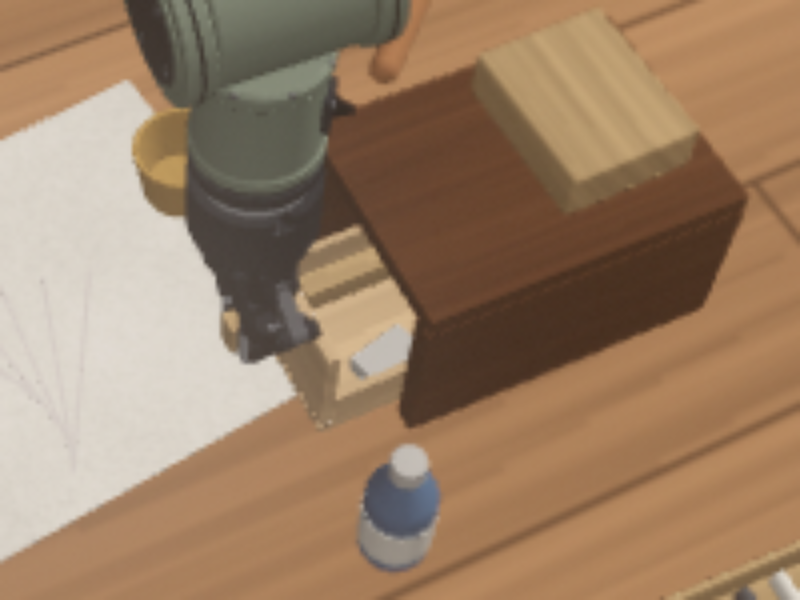

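The wrist view shows the tab (col 325) pinched between the pads, with nothing disturbed. I'll pull slowly along the lane: a short stretch first, then the rest.

Run:
```python
from h import *
p0=np.array([617.7,58,71.]);u=np.array([-.012,-1,0])
for L in(30,178):
    r=ctrl.move_l(p0+u*L,vel=50,threshold=20)
    s=sensors.read_state();print(r,s['t'],s['eef_pos'],s['force'],s['wrist_torque'],s['grip_width'])
    if r: break
    if L==30:
        p,d,W=grab('top');q=p[160:220,270:335]
        Q=W[160:215,283:312].reshape(-1,3);Q=Q[(Q[:,2]>79)&(Q[:,2]<92)];print(Q[:,1].min())
p,d,W=grab('wrist');cv2.imwrite('pics/w3.png',p[:,:,::-1]);np.save('pics/w3W.npy',W)
p,d,W=grab('top');cv2.imwrite('pics/t3.png',cv2.resize(p[110:270,180:380,::-1],None,fx=4,fy=3.75));np.save('pics/t3W.npy',W)
p,d,W=grab('scene');cv2.imwrite('pics/s3.png',cv2.resize(p[140:290,270:470,::-1],None,fx=4,fy=4))
```

```text
False 6.7 [617.93300667  27.62889157  71.61029177] [0.2502056  2.99161273 6.02107894] [ 0.48672624  0.08487827 -0.08024812] 15.541758919922346
56.565484671151715
False 9.8583 [ 615.80919295 -119.36727537   71.55643793] [-1.10689257  4.8570094   6.47487491] [ 0.88359951 -0.01263784  0.003165  ] 15.230806174104739
```

View pics/w3.png

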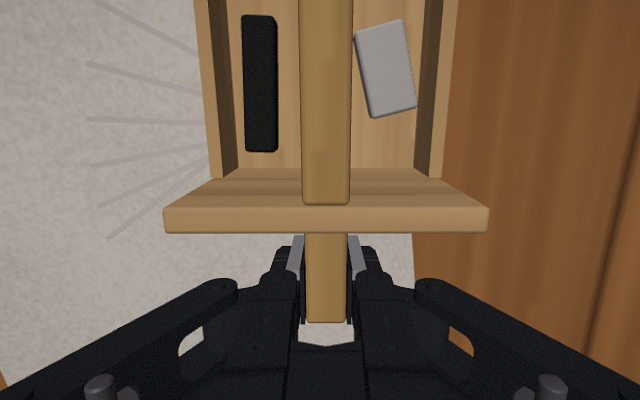

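View pics/t3.png

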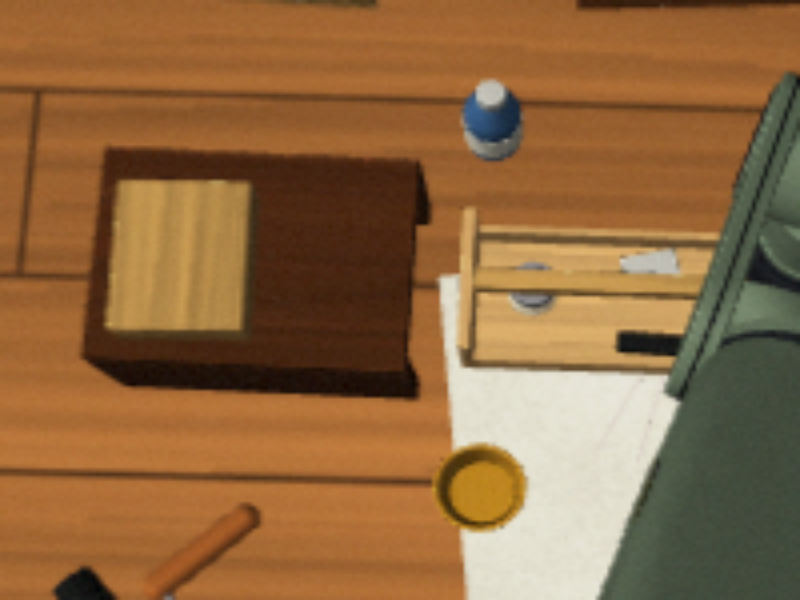

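View pics/s3.png

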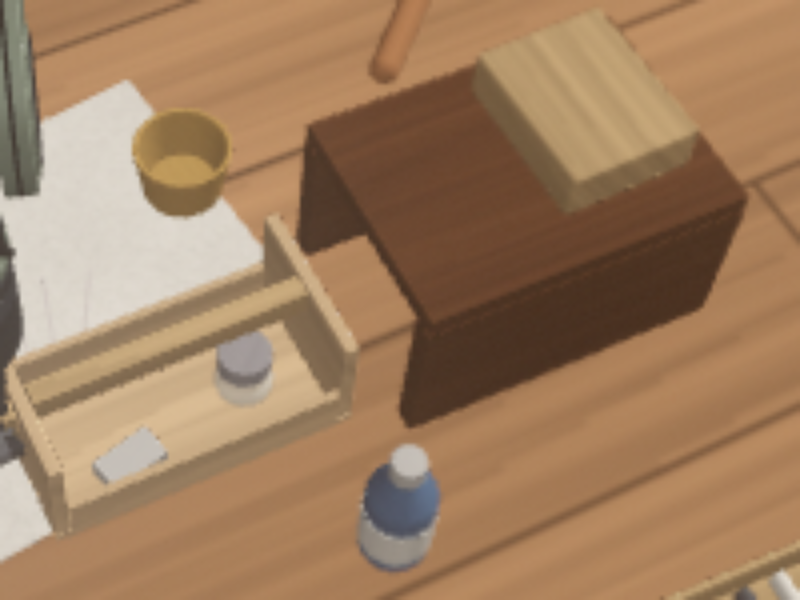

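The caddy is fully out, with a visible gap of about 30 mm to the mouth, and the pot, charcoal and eraser are still inside. Next I'll let go of the tab and regrasp on the bar.

Run:
```python
from h import *
ctrl.gripper_to(45,force=40)
s=sensors.read_state();x,y,_=s['eef_pos'];print(s['force'])
ctrl.move_l(np.array([x,y,190.]),vel=150)
p,d,W=grab('wrist');cv2.imwrite('pics/w4.png',p[:,:,::-1]);np.save('pics/w4W.npy',W)
H=W.reshape(-1,3);m=(H[:,2]>80)&(H[:,2]<92)&(abs(H[:,0]-617)<60)&(H[:,1]>-110)&(H[:,1]<125)
Q=H[m];print('hi',rect(Q))
B=Q[(abs(Q[:,0]-616)<20)&(Q[:,1]>-75)&(Q[:,1]<80)];print('bar',rect(B),B[:,2].mean(),len(B))
vx,vy,x0,y0=cv2.fitLine(B[:,:2].astype(np.float32),cv2.DIST_L2,0,.01,.01).ravel();print('th',vx/vy,'x at y0',x0-y0*vx/vy)
print(sensors.read_state()['t'])
```

```text
[ 0.25867685 -0.05659168  0.64250198]
hi (((602.0816650390625, -61.352874755859375), (100.6431655883789, 119.57331848144531), 25.699398040771484), [[530.7999877929688, -29.299999237060547], [582.7000122070312, -137.0], [673.4000244140625, -93.4000015258789], [621.5, 14.300000190734863]])
bar (((616.5441284179688, -32.98322296142578), (83.71525573730469, 15.97710132598877), 89.55839538574219), [[608.2000122070312, -74.80000305175781], [624.2000122070312, -74.9000015258789], [624.9000244140625, 8.800000190734863], [608.9000244140625, 8.899999618530273]]) 85.3750536644632 3550
th 0.0059597758 x at y0 616.77057
11.3917
```

View pics/w4.png

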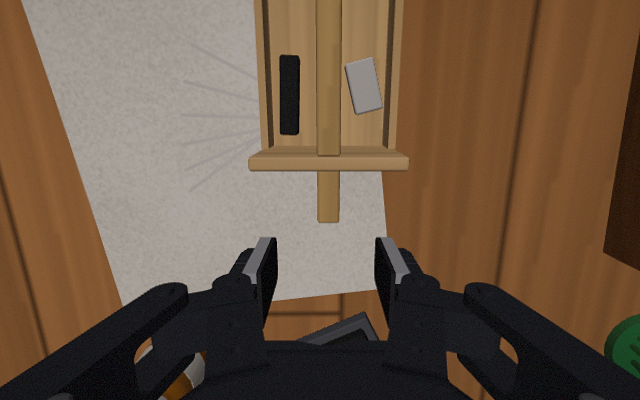

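Run:
```python
from h import *
W=np.load('pics/w4W.npy');P=W[145:175,245:412].reshape(-1,3);P=P[(P[:,2]>80)&(P[:,2]<92)];print('panel',rect(P))
X,Y=616.8,5.0
ctrl.move_l(np.array([X,Y,190.]),R(.006),vel=150)
c=ctrl.move_l(np.array([X,Y,81.]),vel=80,threshold=5)
s=sensors.read_state();print(c,s['t'],s['eef_pos'],s['force'])
if not c:
    ctrl.gripper_to(0,force=90)
    s=sensors.read_state();print(s['t'],s['eef_pos'],s['force'],s['wrist_torque'],s['grip_width'])
p,d,W=grab('wrist');cv2.imwrite('pics/w5.png',p[:,:,::-1])
p,d,W=grab('scene');cv2.imwrite('pics/s5.png',cv2.resize(p[140:290,270:470,::-1],None,fx=4,fy=4))
```

```text
panel (((616.0848999023438, -86.31171417236328), (18.39510154724121, 109.40143585205078), 89.57181549072266), [[561.2999877929688, -95.0999984741211], [670.7000122070312, -95.9000015258789], [670.9000244140625, -77.5], [561.5, -76.69999694824219]])
False 13.8833 [617.39919996   4.9239496   81.78402516] [0.37761341 0.17225287 0.9465846 ]
14.2583 [617.0093174    4.98002713  81.66083335] [-2.37925305 -0.32015842  4.0767085 ] [-0.01283422  0.19801998  0.01805979] 14.539278700458487
```

View pics/w5.png

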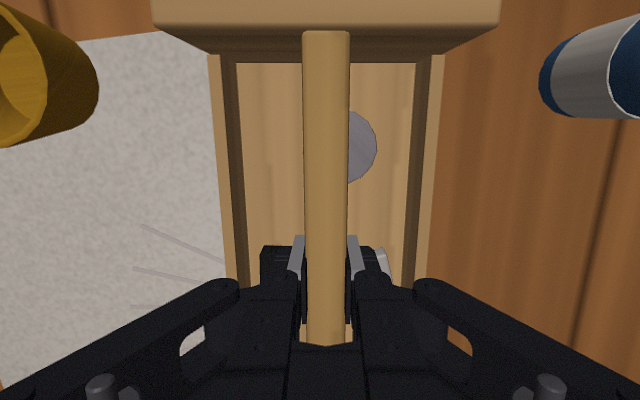

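View pics/s5.png

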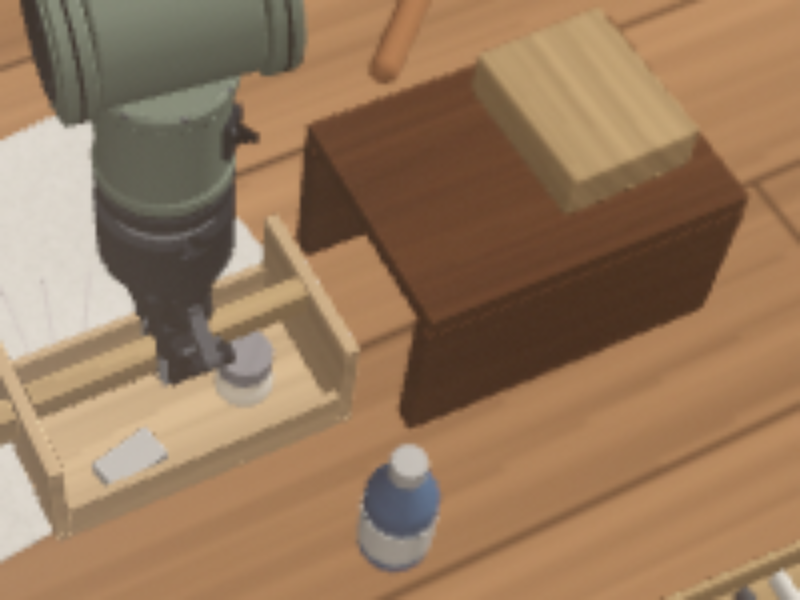

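The bar is centred between the pads (col 325), the pot is clear of them at (362,148), and the gripper measures 14.5 mm. I'll do a small test lift first and check for tilt.

```bash
cat >> h.py <<'E'
def tilt(W,zr):
    # caddy top edges seen by wrist: in tool-relative frame, far panel top and bar top heights
    s=sensors.read_state();return s
E
python3 - <<'E'
from h import *
X,Y=616.8,5.0
def rep():
    s=sensors.read_state();print(round(s['t'],2),np.round(s['eef_pos'],1),np.round(s['force'],2),np.round(s['wrist_torque'],3),s['grip_width'].__round__(2))
    p,d,W=grab('wrist')
    for r in (80,120,160,200): print(r,W[r-3:r+4,315:336].reshape(-1,3).mean(0).round(2))
    print('walls',W[100:160,215:219].reshape(-1,3)[:,2].mean().round(2),np.median(W[0:22,170:260,2]),np.median(W[0:22,380:480,2]))
    return p
p=rep()
r=ctrl.move_l(np.array([X,Y,96.]),vel=25);p=rep()
ctrl.hold(.3);p=rep()
cv2.imwrite('pics/w6.png',p[:,:,::-1])
p,d,W=grab('scene');cv2.imwrite('pics/s6.png',cv2.resize(p[140:290,270:470,::-1],None,fx=4,fy=4))
E
```

```text
14.36 [617.    4.9  81.7] [-2.38  0.59  5.35] [-0.021  0.291  0.027] 14.77
80 [617.46  79.55  86.24]
120 [617.39  66.91  86.44]
160 [617.26  53.53  87.02]
200 [617.18  38.85  85.57]
walls 36.47 85.46496894322715 85.54691168473569
15.16 [616.7   5.   95.9] [ 0.43 -0.73 -4.84] [-0.109  0.013 -0.009] 14.72
80 [617.12  79.69  99.79]
120 [617.04  66.97  99.8 ]
160 [616.97  53.63 101.34]
200 [616.83  39.35 101.28]
walls 48.83 99.79181765587421 99.78051821977746
15.51 [616.7   5.   95.9] [ 0.25 -0.4  -5.27] [ 0.259 -0.033  0.022] 14.51
80 [617.16  79.67  99.61]
120 [617.08  66.94  99.79]
160 [616.95  53.6  101.31]
200 [616.89  38.9   99.72]
walls 50.24 99.72710955653768 99.73855986422313
```

View pics/s6.png

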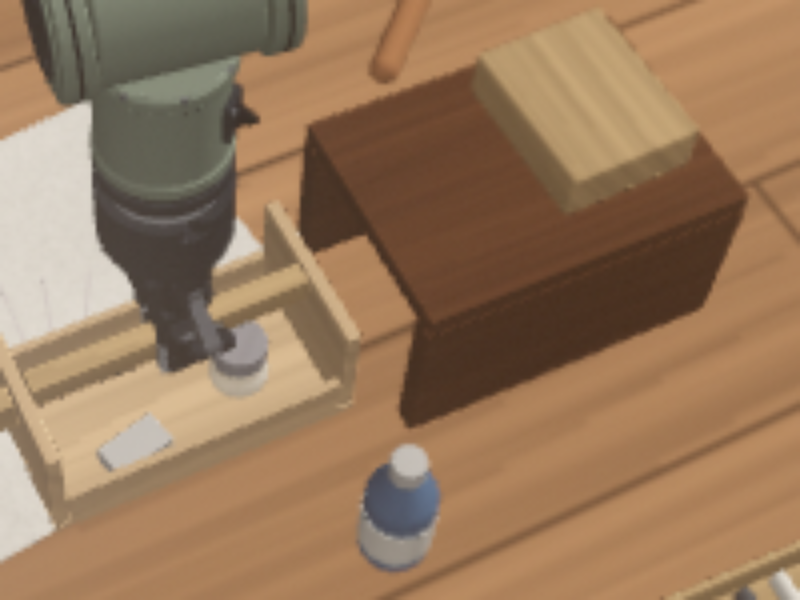

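It's level: both far panel corners rose 14.2 mm, matching the TCP's 14.2. Now the full lift.

Run:
```python
from h import *
X,Y=616.8,5.0
def rep():
    s=sensors.read_state();print(round(s['t'],2),np.round(s['eef_pos'],1),np.round(s['force'],2),np.round(s['wrist_torque'],3),s['grip_width'].__round__(2),abs(s['qvel']).max().round(4))
    p,d,W=grab('wrist');print('far panel',np.median(W[0:22,170:260,2]),np.median(W[0:22,380:480,2]));return p
ctrl.move_l(np.array([X,Y,241.]),vel=50);p=rep()
ctrl.hold(1);p=rep()
cv2.imwrite('pics/w7.png',p[:,:,::-1])
p,d,W=grab('scene');cv2.imwrite('pics/s7.png',cv2.resize(p[100:290,220:470,::-1],None,fx=3.2,fy=3.1))
p,d,W=grab('top');cv2.imwrite('pics/t7.png',p[:,:,::-1])
```

```text
18.66 [616.7   5.  240.8] [ 0.75  0.71 -6.07] [-0.02   0.003  0.067] 14.31 0.0073
far panel 244.66849271847468 244.64677233422498
19.71 [616.8   5.  241. ] [ 0.13  0.82 -5.13] [-0.124 -0.005 -0.057] 14.48 0.0119
far panel 244.81998854707888 244.8504034284081
```

View pics/s7.png

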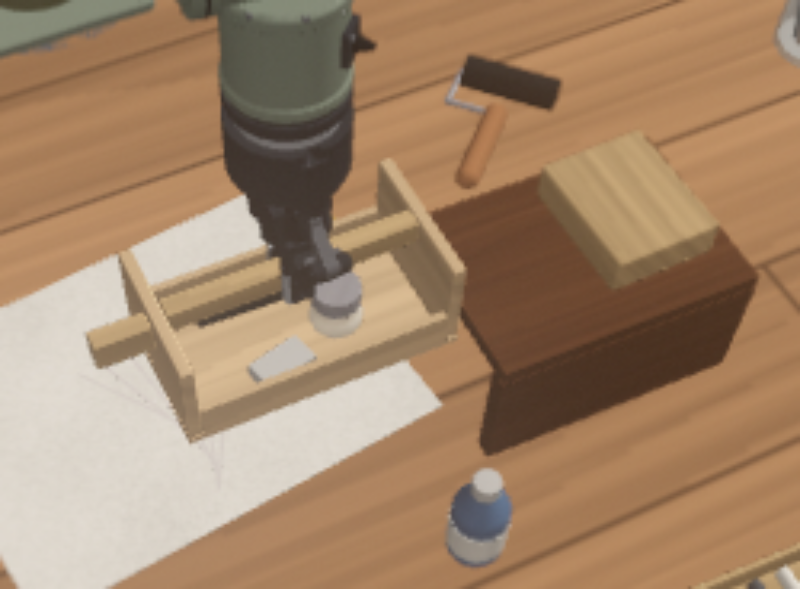

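View pics/t7.png

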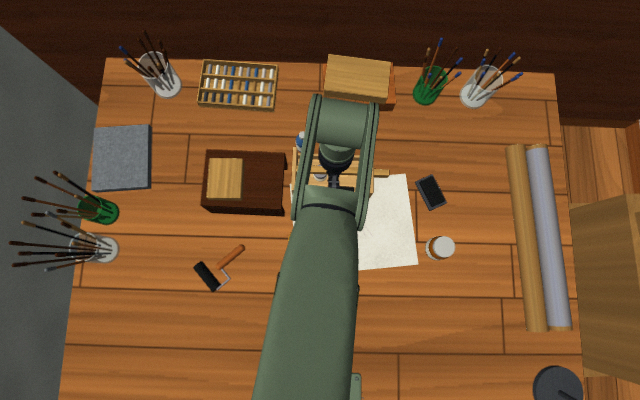

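View pics/w7.png

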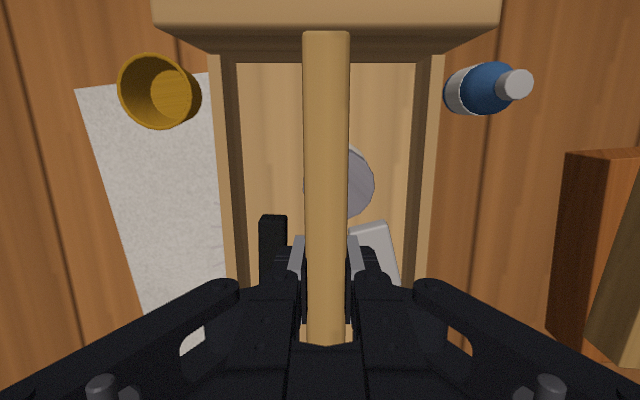

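The small items seem to have shifted slightly inside the caddy: the pot went from row 148 to 183, and the charcoal is now visible at (272,235). I'll check whether they are still moving and whether the caddy is level from end to end.

Run:
```python
from h import *
def chk(tag):
    p,d,W=grab('wrist');c=p.astype(int)
    g=(c.max(2)-c.min(2)<35)&(c.min(2)>90);g[:150]=0;g[:, :345]=0;g[:,430:]=0;g[230:]=0
    k=(c.max(2)<60);k[:200]=0;k[250:]=0;k[:,:255]=0;k[:,292:]=0
    for n,m in(('grey',g),('black',k)):
        v,u=np.nonzero(m);print(tag,n,len(u),u.mean().round(1),v.mean().round(1),v.min())
    L=W[90:250];rows=[]
    for a,b in((207,221),(428,442)):
        for v in(80,130,180,230,260): print((a,v),np.percentile(W[v-8:v+9,a:b,2],85).round(1),end=' ')
    print()
    S,_,WS=grab('scene');return WS,S
chk('a');ctrl.hold(.6);WS,S=chk('b')
P=WS.reshape(-1,3)
# scene view: top edges of panels and bar
hi=P[(P[:,2]>225)&(P[:,2]<260)&(abs(P[:,0]-617)<62)]
for y0,y1 in((-125,-98),(-96,-86),(-80,-50),(60,85),(95,106)):
    Q=hi[(hi[:,1]>y0)&(hi[:,1]<y1)];print((y0,y1),len(Q),np.percentile(Q[:,2],[50,90,97]).round(1) if len(Q) else '')
m=(abs(P[:,0]-617)<45)&(P[:,1]>-88)&(P[:,1]<90)&(P[:,2]>160)&(P[:,2]<172)
Q=P[m];A=np.c_[Q[:,:2],np.ones(len(Q))];print('floor',len(Q),np.linalg.lstsq(A,Q[:,2],rcond=None)[0],Q[:,2].mean())
cv2.imwrite('pics/s8.png',cv2.resize(S[160:240,240:370,::-1],None,fx=6,fy=6,interpolation=cv2.INTER_CUBIC))
s=sensors.read_state();print(s['t'],s['eef_pos'],s['eef_rot'])
```

```text
a grey 1658 360.8 191.9 150
a black 1025 272.7 232.0 214
(207, 80) 195.5 (207, 130) 195.1 (207, 180) 194.7 (207, 230) 2.3 (207, 260) 2.4 (428, 80) 195.5 (428, 130) 195.3 (428, 180) 195.2 (428, 230) 2.1 (428, 260) 1.5 
b grey 1795 361.1 196.2 150
b black 1138 272.5 230.2 210
(207, 80) 195.5 (207, 130) 195.2 (207, 180) 194.5 (207, 230) 2.3 (207, 260) 2.4 (428, 80) 195.4 (428, 130) 195.3 (428, 180) 195.1 (428, 230) 1.8 (428, 260) 1.4 
(-125, -98) 129 [236.4 238.6 239.3]
(-96, -86) 267 [243.5 245.6 246.3]
(-80, -50) 161 [243.1 245.7 246.4]
(60, 85) 124 [243.4 245.7 246.6]
(95, 106) 314 [243.5 245.7 246.5]
floor 1218 [-1.38065545e-03  1.45220765e-03  1.66560115e+02] 165.7087576532174
20.6583 [616.79402761   5.02029478 241.01177066] [[ 5.99288231e-03  9.99982043e-01 -4.36925575e-06]
 [ 9.99982042e-01 -5.99288227e-03  9.90797550e-06]
 [ 9.88161314e-06 -4.42855462e-06 -1.00000000e+00]]
```

View pics/s8.png

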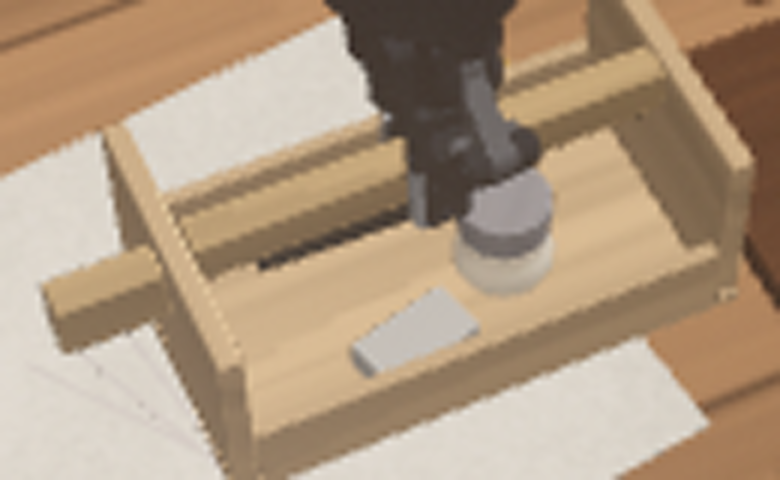

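The caddy is level (floor slope about 0.1°), and everything is still inside and below the fingertips. I'm handing in now.

Run:
```python
from h import *
ctrl.finish_job()
```

```text
the job is handed in; nothing more can be done
```

I slid the caddy out by its tab and regrasped it on the carrying bar. I then lifted it straight up and handed the job in, still holding it, at about 21 s of the 48 s allowed.

- **Clear of the shelf:** I pulled the caddy about 177 mm along the lane. The pictures showed a gap of about 30 mm to the shelf mouth before I let go of the tab and lifted.
- **Height and level:** the underside is about 160 mm above the desk. Depth readings put the floor slope at about 0.1° and the two end panels at the same height. The TCP stayed within about 0.2 mm during the final hold, with about 5 N of load on the wrist.
- **Contents:** the pot was upright, and the charcoal and eraser were on the caddy floor.
- **Bystanders:** none looked moved in the last pictures. I judged that by eye and did not measure it, and the arm hid parts of the top view.
- **Not quite still:** the contents crept a few millimetres towards the middle during the lift. In two frames 0.7 s apart the pot and charcoal were still moving slightly. They stayed inside and clear of the fingertips, but I did not find the cause.

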